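# Expose a culture dish: dish carriage home, spring shutter held open at the pointer

## Robot

A 7-joint arm with a two-finger parallel gripper is mounted at the origin on a cart in front of the work surface, level with it; the furniture and walls round the work are solid. World frame = base frame: x ahead of the robot, y to its left, z up, the work surface at z = 0. Lengths are in m, angles in rad, forces in N, time in s.
With the tool pointing down it reaches from about 0.425 to 0.975 m from the base axis. Payload 16.7 kg.
Tool frame: the origin (TCP) lies at the very end of the fingers, on their centre line; the grasp point (between the pads) lies 19 mm behind it; z points along the fingers, y is the line along which they close (so a half turn about z gives the same grasp; the last joint's range is limited). The gripper opens to 85 mm and grips with 20 to 120 N. Pads are 22 mm wide; open, the fingers measure 114 mm over their backs; the gripper's body (76 mm by 85 mm) begins 54 mm behind the grasp point. The pads swing forward as they close: fully open they stand 13 mm farther back than shut.
Start: joints at [1.198, 0.426, 0.074, 1.606, -0.034, 1.111, -0.067], TCP at [0.149, -0.658, 0.231] pointing down, gripper open.
Joint ranges: [-2.85, 2.85], [-0.5, 2.14], [-1.23, 1.37], [0.21, 2.46], [-1.02, 4.16], [0.16, 2.05], [-2.73, 2.73]. Speed limits (rad/s): [1.89, 1.89, 2.39, 2.39, 3.01, 3.01, 3.01].

## Interface

Orientations are given as a unit quaternion [x, y, z, w].
In Python, from plant import manip gives the robot as it stands. Calls block until the motion is done:
- manip.goto(position, orientation): joint-space move of the TCP to a pose.
- manip.servo_line(position, ori=None, max_speed=0.15, f_stop=None): straight line of the TCP; ori=None keeps the orientation; max_speed is the mean speed in m/s. With f_stop (N) it stops when the force on the tool has changed by that much, and returns True; else False.
- manip.goto_joints(angles): joint-space move.
- manip.move_gripper(opening): opening from 0.0 (shut) to 1.0 (fully open); the grip force is fixed at half the most; returns when the fingers have stopped.
- manip.dwell(seconds).
- manip.ik(position, orientation): joint angles nearest the present ones, or None.
- manip.get_obs(): the state.
- manip.grab_frame(name): name is "scene" or "top" or "wrist"; returns a dict with "frame" (400x640x3 uint8, red, green, blue), "K" (3x3 intrinsics, pixels), "k1" (the pictures are not rectified: a ray, as slopes to the right and down, at radius r is drawn at 1 + k1 r^2 times it, then the intrinsics apply), "R" (3x3) and "t" (3): a world point X has camera coordinates R X + t. Camera axes: x right, y down, z forward; pixel columns grow to the right and rows downward; lengths in m; the calibration is good to about 2 mm. A picture is of the moment at which its call begins. There is no depth.
A pose or a line that the arm cannot do raises manip.PlanningError and nothing moves.
- manip.job_done(): hands the job in; it is judged then, once.
Trained networks look in the newest picture that a camera, given by its name, has taken for a name from the list of things; names that differ only in an ending like _2 or _b are one class to them, and where a whole thing is asked for, a point or a joint stands for the part that bears it (a point fixed in the world has none). Each returns a list of dicts, best first, with "p" (0 to 1); they miss things now and then, are a little off and sometimes report something else, mostly with a low value. They report only what shows in the picture. A call takes as long as a camera call.
- manip.outline_of(camera, query): "pixels" (400x640 bool, what is visible of it) and "bbox" ([left, top, width, height] in pixels, round what is visible of it).
- manip.tip_of(camera, query): "uv" ([column, row] in pixels: a listed point, or the origin of a listed thing).
The state is a dict: "time_s": time; "joint_positions": joint angles; "qd": joint speeds; "joint_torque": joint torques, N m; "eef_pos": TCP position; "orientation": TCP orientation; "contact_force": force on the tool from outside, world axes, zero at the start; "ft_torque": the same for the moment, N m; "finger_gap": opening from 0.0 (shut) to 1.0 (fully open); "grip_force": force on a finger pad.
Only numpy, scipy, OpenCV 4.12 (cv2) and the standard library are available. Lean on these libraries where they do the work, as an engineer would, in place of code of your own. Each camera call takes 0.05 s, during which the arm holds its last target. There are 200 camera calls.

## Task

Slide the dish carriage by its blue post all the way home to its stop under the lamp hood. Then pull the spring-return shutter out by its green handle until the white line on it is level with the red pointer, and finish while still holding it there, because it snaps shut if let go. Keep the shutter shut until the carriage is home, do not shift the red pointer, and leave the red-capped bottle, the yellow-lidded cup and the little white box where they stand.

Things in the scene. Friction and masses are not known exactly. Their poses are not given: they have to be found in the camera images.
- bench: Fixed exposure bench, bolted down: grey base 130 x 400 mm, 10 mm thick, twin steel rods along its y, white lamp hood at its +y end. Origin on the worktop; x points to the back of the bench (away from the robot at yaw 0), y along the rods, z up; all offsets in these notes are in this frame, yaw about 0 +-0.2 rad.
- hood_top (a point): Middle of the hood's flat top, bench x 0, y 70 mm, 94 mm above the worktop. The hood covers bench x -63..63, y 9..131 mm; the black lamp head on it (68 mm across, centred 10 mm behind this point) reaches 109 mm. In front of the hood lies the shutter's aluminium guide: bench x -182..-58, y 22..118 mm, top 54 mm above the worktop.
- carriage (a joint): Travel of the dish carriage (aluminium plate with a pink culture dish fixed on it) along the bench's +y, in m: 0 = far from the hood, 0.15 = home against its stop, dish centred under the lamp. Moves against about 2 N of friction and stays where it is left. It starts 0 to 0.07.
- carriage_post (a point): Blue upright post on the tail of the carriage, by which it is moved, fixed to it: 16 mm (bench x) x 24 mm (bench y), 48 mm tall. This point is the middle of its foot, 35 mm above the worktop (top at 83 mm); axes as the bench. At bench x -30 mm, y -185 mm + carriage travel. At home it stands 44 mm (centre) clear of the hood's side.
- shutter (a joint): Travel of the black shutter slide out of the hood's front, along the bench's -x, in m: 0 = shut (the start), 0.06 = end of travel. A spring pulls it shut: about 3 N at 0, rising 1.5 N per 10 mm (9.6 N at 0.044).
- pull_handle: The shutter slide with its green upright handle. Handle 14 mm (bench x) x 28 mm (bench y), 42 mm tall, with a white stripe along its top. Origin at the middle of its foot, 58.5 mm above the worktop (top at 100 mm); axes as the bench. At bench x -108 mm - shutter travel, y 70 mm; when shut there are 38 mm free between it and the hood's front.
- shutter_line (a point): The end, next to the pointer, of the white line painted across the black shutter slide, 59 mm above the worktop; the line passes under the middle of the green handle (same bench x), and this point is 30 mm to the bench's +y of the handle.
- pointer_tip (a point): Tip of the small red pointer on the guide beside the shutter, 59 mm above the worktop, 2.5 mm beside the slide's edge. The pointer's top is 60 mm above the worktop. Its place along the bench's x is different each time: the shutter must travel 22 to 44 mm to bring its white line level with it. It is stiff but can be pushed; leave it.
- red_bottle: Bystander: small white bottle with a red cap, 38 mm across, 74 mm tall, standing in front of the bench. Origin at the middle of its foot.
- yellow_cup: Bystander: specimen cup with a yellow lid, 53 mm across, 62 mm tall, standing near the shutter. Origin at the middle of its foot.
- small_box: Bystander: small white box, 29 x 34 mm, 15 mm tall, lying in front of the bench. Origin at the middle of its underside.

How it is judged:
On the way, in this order (a step that is already met when the one before it is completed fails the run):
1. the carriage is home at its stop (value of joint carriage above 0.146 m), for 0.2 s.
2. the shutter's white line is level with the red pointer, the handle held in the fingers (x of shutter_line in the frame of pointer_tip between -0.004 and 0.004 m and contact force between the fingers and pull_handle above 2 N and value of joint carriage above 0.146 m), for 0.3 s.
At the end, for the whole second after the job is handed in: Carriage within 4 mm of its stop; the shutter's white line at rest within 4 mm of the red pointer along the pull, held by the fingers on the green handle (over 2 N); pointer shifted under 3 mm, the three bystanders upright and within 20 mm of where they stood (all of step 2 and velocity of joint shutter between -0.01 and 0.01 m/s and distance of pointer_tip from where it was at the start of the episode below 0.003 m and distance of each of red_bottle, yellow_cup, small_box from where it was at the start of the episode below 0.02 m and angle between each of red_bottle, yellow_cup, small_box's own z axis and vertical below 0.2 rad); the arm keeps its last pose, push and grip.
It fails at once if the shutter is opened (over 8 mm) before the carriage is home (value of joint shutter above 0.008 m and value of joint carriage below 0.146 m).
It fails at once if the red pointer is shifted (distance of pointer_tip from where it was at the start of the episode above 0.003 m).
It fails at once if a bystander is pushed away or knocked over (distance of red_bottle from where it was at the start of the episode above 0.02 m or angle between red_bottle's own z axis and vertical above 0.5 rad).
It fails at once if a bystander is pushed away or knocked over (distance of yellow_cup from where it was at the start of the episode above 0.02 m or angle between yellow_cup's own z axis and vertical above 0.5 rad).
It fails at once if a bystander is pushed away or knocked over (distance of small_box from where it was at the start of the episode above 0.02 m or angle between small_box's own z axis and vertical above 0.5 rad).
It also fails if it takes over 42 s, if anything falls off the work surface, if the arm or the gripper's body presses on something with over 40 N, if the wrist force passes 120 N, or if a joint passes its speed limit or range.

## Working session

There is one attempt and no reset: what is moved stays moved. The work goes in short steps, each a Python script; the robot and the scene stay as the last script left them, time stands still between calls to the robot, and variables do not carry over. Pictures are saved under pics/ and viewed, at most 10 in all, crops included, and the job is handed in when it is done.

```bash
ls; mkdir -p pics; cat > h.py <<'E'
import numpy as np, cv2
from plant import manip
def grab(c,name=None):
    f=manip.grab_frame(c)
    if name: cv2.imwrite(f'pics/{name}.png',f['frame'][:,:,::-1])
    return f
def ray(f,uv):
    K=np.array(f['K']);p=[(uv[0]-K[0,2])/K[0,0],(uv[1]-K[1,2])/K[1,1]]
    p=np.array(p);q=p.copy()
    for _ in range(20): q=p/(1+f['k1']*(q@q))
    R=np.array(f['R']);t=np.array(f['t'])
    d=R.T@np.array([q[0],q[1],1]);return -R.T@t,d/np.linalg.norm(d)
def atz(f,uv,z):
    c,d=ray(f,uv);return c+d*(z-c[2])/d[2]
def proj(f,X):
    p=np.array(f['R'])@np.array(X)+np.array(f['t']);q=p[:2]/p[2];q=q*(1+f['k1']*(q@q))
    K=np.array(f['K']);return np.array([K[0,0]*q[0]+K[0,2],K[1,1]*q[1]+K[1,2]])
E
python3 - <<'E'
from h import *
np.set_printoptions(precision=4,suppress=True)
Z={'hood_top':.094,'carriage_post':.035,'pull_handle':.0585,'shutter_line':.059,'pointer_tip':.059,'red_bottle':0,'yellow_cup':0,'small_box':0,'bench':0}
for c in ('top','scene'):
    f=grab(c,c+'0'); print(c,'cam',-np.array(f['R']).T@np.array(f['t']))
    for q,z in Z.items():
        for r in manip.tip_of(c,q)[:2]: print(q,round(r['p'],2),np.round(r['uv'],1),atz(f,r['uv'],z))
o=manip.get_obs();print(o['time_s'],o['eef_pos'],o['orientation'])
E
```

```text
pics
top cam [0.4582 0.0382 0.9547]
hood_top 0.95 [279.7 165. ] [0.6516 0.1379 0.094 ]
carriage_post 0.95 [374.  170.2] [ 0.6575 -0.0893  0.035 ]
carriage_post 0.19 [308.8 170.4] [0.6529 0.0721 0.035 ]
pull_handle 0.78 [286.9 216.2] [0.5359 0.1199 0.0585]
pull_handle 0.43 [244.9 209.2] [0.55   0.221  0.0585]
shutter_line 0.69 [273.2 215.5] [0.5367 0.1525 0.059 ]
shutter_line 0.33 [339.6 212.2] [ 0.5485 -0.0048  0.059 ]
pointer_tip 0.55 [244.  208.7] [0.5511 0.2231 0.059 ]
pointer_tip 0.45 [276.4 229.6] [0.5035 0.1436 0.059 ]
red_bottle 0.63 [342.8 212.6] [ 0.5537 -0.0157  0.    ]
yellow_cup 0.77 [244.  206.7] [0.5623 0.2356 0.    ]
small_box 0.58 [373.6 207.8] [ 0.5678 -0.0936  0.    ]
bench 0.94 [309.6 173.1] [0.6533 0.0711 0.    ]
scene cam [ 0.2649 -0.4812  0.6527]
hood_top 0.94 [309.2 170.6] [0.6488 0.1273 0.094 ]
hood_top 0.37 [268.  205.1] [0.529  0.0853 0.094 ]
carriage_post 0.8 [380.8 255.3] [ 0.6564 -0.0931  0.035 ]
pull_handle 0.95 [269.7 206.1] [0.547  0.1168 0.0585]
shutter_line 0.92 [262.6 195.7] [0.5507 0.1518 0.059 ]
pointer_tip 0.57 [241.8 204. ] [0.5049 0.1539 0.059 ]
red_bottle 0.68 [310.9 265.5] [ 0.5549 -0.0142  0.    ]
yellow_cup 0.72 [309.1 165.7] [0.7237 0.2457 0.    ]
yellow_cup 0.65 [247.2 197.2] [0.5488 0.2302 0.    ]
small_box 0.66 [345.9 289.5] [ 0.5751 -0.0968  0.    ]
bench 0.79 [330.3 217.1] [0.6614 0.0715 0.    ]
1.0 [ 0.1491 -0.6583  0.2313] [ 0.9938  0.1111  0.     -0.    ]
```

```bash
python3 - <<'E'
import cv2,numpy as np
a=cv2.imread('pics/top0.png')[120:270,200:440];b=cv2.imread('pics/scene0.png')[120:320,200:440]
cv2.imwrite('pics/m0.png',np.hstack([cv2.resize(a,(400,250),interpolation=3),cv2.resize(b,(400,333),interpolation=3)[:250]]) if 0 else np.vstack([cv2.resize(a,(480,300),interpolation=2),cv2.resize(b,(360,300),interpolation=2)[:, :].copy() if 0 else cv2.copyMakeBorder(cv2.resize(b,(360,300),interpolation=2),0,0,0,120,0)]))
E
```

```text
(no output)
```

View pics/m0.png

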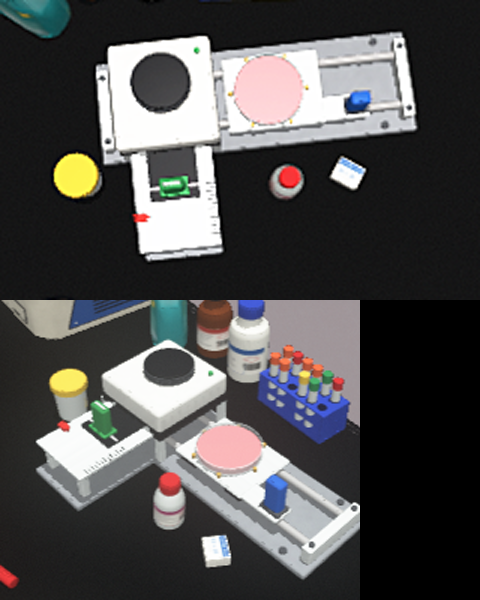

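```bash
cat >> h.py <<'E'
def B(p,b): 
    c,s=np.cos(p[2]),np.sin(p[2]);return np.array([p[0]+c*b[0]-s*b[1],p[1]+s*b[0]+c*b[1],b[2]])
def quat(yaw,flip):
    a=(yaw+np.pi/2-(np.pi if flip else 0))/2
    return np.array([np.cos(a),np.sin(a),0,0])
E
python3 - <<'E'
from h import *
from scipy.optimize import least_squares
np.set_printoptions(precision=4,suppress=True)
obs=[]
for c in ('top','scene'):
    f=grab(c)
    for q in ['hood_top','carriage_post','pull_handle','shutter_line','pointer_tip','bench']:
        r=manip.tip_of(c,q)
        ok=[x for x in r if not(q=='pointer_tip' and abs(x['uv'][0]-(276 if c=='top' else 242))>8)]
        if ok: obs.append((c,f,q,np.array(ok[0]['uv'])))
    # hood/post outline extremes not used
def bp(q,p):
    return {'hood_top':(0,.07,.094),'carriage_post':(-.03,-.185+p[3],.035),'pull_handle':(-.108,.07,.0585),'shutter_line':(-.108,.1,.059),'pointer_tip':(-.108-p[4],.1025,.059),'bench':(0,0,0)}[q]
res=lambda p:np.concatenate([proj(f,B(p,bp(q,p)))-uv for c,f,q,uv in obs])
s=least_squares(res,[.655,.071,.11,.03,.033],loss='soft_l1',x_scale=[.01,.01,.1,.01,.01])
print(s.x)
for (c,_,q,_),e in zip(obs,s.fun.reshape(-1,2)):print(c,q,e)
p=s.x;np.save('p.npy',p)
P=B(p,(-.03,-.185+p[3],.3));print('post',P,'home',B(p,(-.03,-.035,0)))
for fl in (0,1):print(fl,manip.ik(P,quat(p[2],fl)),manip.ik(B(p,(-.108,.07,.2)),quat(p[2],fl)))
for o in ('red_bottle','small_box'):pass
E
```

```text
[0.6651 0.0664 0.1355 0.025  0.0429]
top hood_top [-0.6871  1.3325]
top carriage_post [ 0.5667 -0.5356]
top shutter_line [-0.1696 -4.9866]
top pointer_tip [-1.1038 -1.0954]
top bench [ 1.3754 -0.7613]
scene hood_top [-1.5953  0.5357]
scene carriage_post [-0.2472 -0.4194]
scene pull_handle [ 3.6101 -0.1288]
scene shutter_line [-3.0347  2.011 ]
scene pointer_tip [-1.8436 -0.1177]
scene bench [1.7486 2.3445]
post [ 0.657  -0.0962  0.3   ] home [0.6401 0.0277 0.    ]
0 [ 0.4815  0.4189 -0.5968  1.5196  0.2412  1.2773 -0.0096] [ 0.4679  0.4478 -1.014   1.8498  0.4291  1.0835 -0.574 ]
1 [-0.7134  0.6326  1.2118  1.5931 -0.6044  1.3431 -2.4296] [ 0.4742  0.4518 -1.0236  1.8495  0.4349  1.0861  2.5626]
```

```bash
python3 - <<'E'
from h import *
np.set_printoptions(precision=4,suppress=True)
p=np.load('p.npy')
manip.goto(B(p,(-.03,-.185+p[3],.24)),quat(p[2],0))
o=manip.get_obs();print(o['time_s'],o['eef_pos'],o['joint_positions'])
f=grab('wrist','w1')
for q,z in (('carriage_post',.035),('hood_top',.094),('pull_handle',.0585),('bench',0)):
    for r in manip.tip_of('wrist',q)[:2]:print(q,r['p'],r['uv'],atz(f,r['uv'],z))
for r in manip.outline_of('wrist','carriage_post')[:1]: print(r['bbox'])
E
```

```text
4.375 [ 0.6568 -0.0974  0.2399] [ 0.4866  0.4647 -0.6013  1.5908  0.2789  1.1734 -0.0402]
carriage_post 0.68 [317.9, 174.7] [ 0.6573 -0.1027  0.035 ]
carriage_post 0.33 [344.2, 26.3] [0.6636 0.0604 0.035 ]
bench 0.82 [337.9, 28.1] [0.6582 0.0664 0.    ]
[299.0, 27.3, 86.8, 162.5]
```

View pics/w1.png

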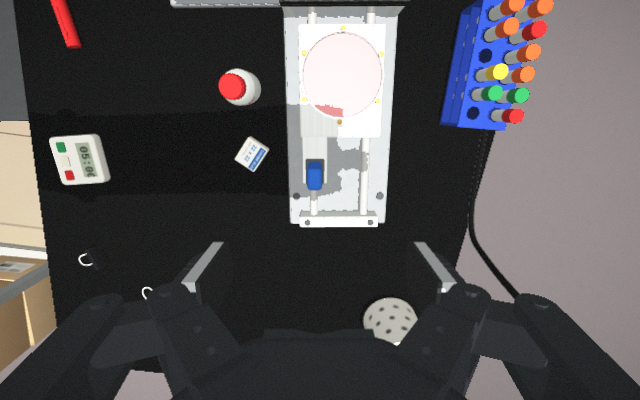

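```bash
cat >> h.py <<'E'
def fitbox(f,mask,x0,yaw,dims,z0):
    "fit box foot centre xy (fixed yaw) so that its hull matches mask (IoU)"
    from scipy.optimize import minimize
    S=4
    m=cv2.resize(mask.astype(np.uint8),None,fx=S,fy=S,interpolation=0)
    def cost(v):
        c,s=np.cos(yaw),np.sin(yaw);pts=[]
        for i in (-1,1):
            for j in (-1,1):
                for k in (0,1):
                    a,b=i*dims[0]/2,j*dims[1]/2
                    pts.append((proj(f,[v[0]+c*a-s*b,v[1]+s*a+c*b,z0+k*dims[2]])+.5)*S)
        h=cv2.convexHull(np.array(pts,np.float32)).round().astype(np.int32)
        g=np.zeros_like(m);cv2.fillConvexPoly(g,h,1)
        return 1-(g&m).sum()/(g|m).sum()
    r=minimize(cost,x0,method='Nelder-Mead',options=dict(initial_simplex=[x0,[x0[0]+.01,x0[1]],[x0[0],x0[1]+.01]],xatol=1e-4))
    return r.x,r.fun
def hue(f,lo,hi,win,s=110,v=40):
    H=cv2.cvtColor(f['frame'],cv2.COLOR_RGB2HSV);m=cv2.inRange(H,(lo,s,v),(hi,255,255))>0
    k=np.zeros_like(m);k[win[1]:win[3],win[0]:win[2]]=1
    return m&k
E
python3 - <<'E'
from h import *
np.set_printoptions(precision=4,suppress=True)
p=np.load('p.npy');o=manip.get_obs()
f=grab('wrist')
for uv in ((290,222),(384,224),(301,225),(376,225)):print(uv,atz(f,uv,.01))
m=hue(f,100,130,(295,145,335,205));ys,xs=np.nonzero(m);print(m.sum(),xs.min(),xs.max(),ys.min(),ys.max())
for yaw in (.05,.08,.11,.14):print(yaw,fitbox(f,m,p[:2]*0+[.657,-.098],yaw,(.016,.024,.048),.035))
E
```

```text
(290, 222) [ 0.6294 -0.1773  0.01  ]
(384, 224) [ 0.7566 -0.1629  0.01  ]
(301, 225) [ 0.6447 -0.1796  0.01  ]
(376, 225) [ 0.7461 -0.1658  0.01  ]
403 306 321 163 190
0.05 (array([ 0.6523, -0.0976]), np.float64(0.14399138743103213))
0.08 (array([ 0.6525, -0.0983]), np.float64(0.13505475192645666))
0.11 (array([ 0.6525, -0.0973]), np.float64(0.12448923998910377))
0.14 (array([ 0.6524, -0.0966]), np.float64(0.12566371681415933))
```

```bash
python3 - <<'E'
from h import *
np.set_printoptions(precision=4,suppress=True)
p=np.array([.663,.0655,.12,.025,.0429]);np.save('p.npy',p)
q=quat(p[2],0)
manip.move_gripper(0.0)
manip.servo_line(B(p,(-.03,-.200,.12)),q,max_speed=.15)
print(manip.servo_line(B(p,(-.03,-.200,.055)),max_speed=.1,f_stop=8))
print(manip.servo_line(B(p,(-.03,-.045,.055)),max_speed=.06,f_stop=12))
o=manip.get_obs();print(o['time_s'],o['eef_pos'],o['contact_force'])
d=o['eef_pos'][:2]-p[:2];c,s=np.cos(p[2]),np.sin(p[2]);print('bench',c*d[0]+s*d[1],-s*d[0]+c*d[1])
f=grab('top','t2');fw=grab('scene','s2')
a=f['frame'][120:270,200:440,::-1];b=fw['frame'][120:320,200:440,::-1]
cv2.imwrite('pics/m2.png',np.hstack([cv2.resize(a,(480,300)),cv2.resize(b,(320,267)) if 0 else cv2.resize(b[:,:],(320,300))]))
E
```

```text
False
True
9.3667 [0.6399 0.0041 0.0547] [ 0.4222 -1.9422  1.3976]
bench -0.030277852805964067 -0.058172314720150824
```

View pics/m2.png

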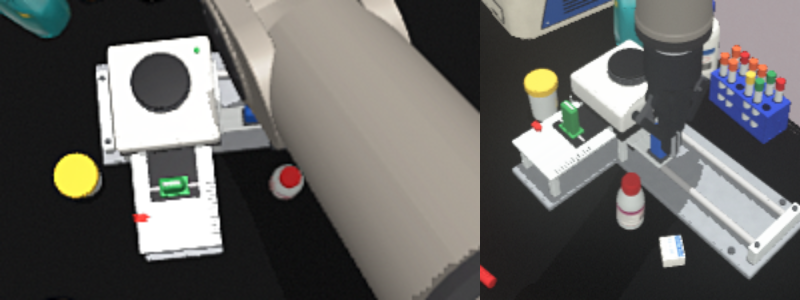

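```bash
python3 - <<'E'
from h import *
np.set_printoptions(precision=4,suppress=True)
p=np.load('p.npy');q=quat(p[2],0)
print(manip.servo_line(B(p,(-.03,-.045,.055)),max_speed=.03,f_stop=22))
o=manip.get_obs();print(o['eef_pos'],o['contact_force'])
manip.servo_line(B(p,(-.03,-.068,.055)),max_speed=.1)
manip.servo_line(B(p,(-.03,-.068,.22)),max_speed=.25)
manip.goto(B(p,(-.115,.07,.22)),q)
manip.move_gripper(.45)
f=grab('wrist','w3');print(manip.get_obs()['time_s'],manip.get_obs()['eef_pos'])
for k,z in (('carriage_post',.035),('hood_top',.094),('pull_handle',.0585),('shutter_line',.059),('pointer_tip',.059)):
    for r in manip.tip_of('wrist',k)[:2]:print(k,r['p'],r['uv'],atz(f,r['uv'],z))
for c in ('top','scene'):
    g=grab(c)
    for k,z in (('carriage_post',.035),('pointer_tip',.059)):
        for r in manip.tip_of(c,k)[:1]:print(c,k,r['p'],r['uv'],atz(g,r['uv'],z))
print('home pred',B(p,(-.03,-.035,.035)))
E
```

```text
True
[0.6394 0.004  0.0543] [ 0.8133 -1.6457  1.5092]
11.9833 [0.5406 0.121  0.2199]
carriage_post 0.65 [402.3, 219.9] [0.647  0.0774 0.035 ]
carriage_post 0.56 [387.0, 261.4] [0.639  0.0209 0.035 ]
hood_top 0.82 [435.5, 186.8] [0.6511 0.1344 0.094 ]
pull_handle 0.93 [323.8, 185.4] [0.5476 0.1143 0.0585]
shutter_line 0.66 [320.3, 150.4] [0.5394 0.151  0.059 ]
shutter_line 0.66 [402.5, 221.6] [0.6393 0.0837 0.059 ]
pointer_tip 0.73 [289.9, 150.8] [0.5082 0.1469 0.059 ]
top carriage_post 0.54 [331.0, 179.6] [0.6311 0.0167 0.035 ]
scene carriage_post 0.92 [334.1, 221.2] [0.6394 0.028  0.035 ]
scene pointer_tip 0.36 [246.8, 204.0] [0.5129 0.1481 0.059 ]
home pred [0.6374 0.0272 0.035 ]
```

View pics/w3.png

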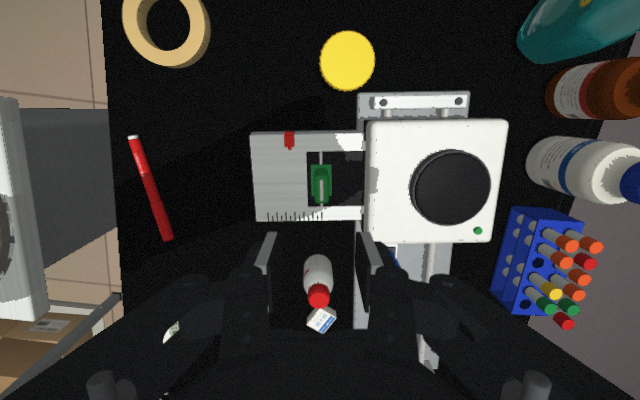

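```bash
python3 - <<'E'
from h import *
np.set_printoptions(precision=4,suppress=True)
p=np.load('p.npy')
f=grab('wrist')
m=hue(f,45,90,(300,155,340,210),s=90);ys,xs=np.nonzero(m);print(m.sum(),xs.min(),xs.max(),ys.min(),ys.max())
m=cv2.morphologyEx(m.astype(np.uint8),cv2.MORPH_CLOSE,np.ones((9,9)))>0
x,e=fitbox(f,m,np.array([.546,.122]),.12,(.014,.028,.0415),.0585);print(x,e,'pred',B(p,(-.108,.07,0)))
r=hue(f,0,8,(275,120,305,160),s=120)|hue(f,172,180,(275,120,305,160),s=120)
ys,xs=np.nonzero(r);print(xs.min(),xs.max(),ys.min(),ys.max(),[ (y,xs[ys==y].min(),xs[ys==y].max()) for y in np.unique(ys)])
c=cv2.resize(f['frame'][110:230,240:380,::-1],None,fx=5,fy=5,interpolation=2);cv2.imwrite('pics/w4.png',c)
E
```

```text
710 310 331 164 203
[0.543  0.1237] 0.2873232872456113 pred [0.5474 0.1221 0.    ]
284 293 131 149 [(np.int64(131), np.int64(285), np.int64(293)), (np.int64(132), np.int64(285), np.int64(293)), (np.int64(133), np.int64(284), np.int64(293)), (np.int64(134), np.int64(284), np.int64(293)), (np.int64(135), np.int64(285), np.int64(293)), (np.int64(136), np.int64(284), np.int64(293)), (np.int64(137), np.int64(284), np.int64(293)), (np.int64(138), np.int64(284), np.int64(293)), (np.int64(139), np.int64(285), np.int64(293)), (np.int64(140), np.int64(285), np.int64(293)), (np.int64(141), np.int64(285), np.int64(293)), (np.int64(142), np.int64(285), np.int64(293)), (np.int64(143), np.int64(285), np.int64(293)), (np.int64(144), np.int64(285), np.int64(293)), (np.int64(145), np.int64(285), np.int64(293)), (np.int64(146), np.int64(285), np.int64(293)), (np.int64(147), np.int64(288), np.int64(290)), (np.int64(148), np.int64(288), np.int64(290)), (np.int64(149), np.int64(288), np.int64(290))]
```

View pics/w4.png

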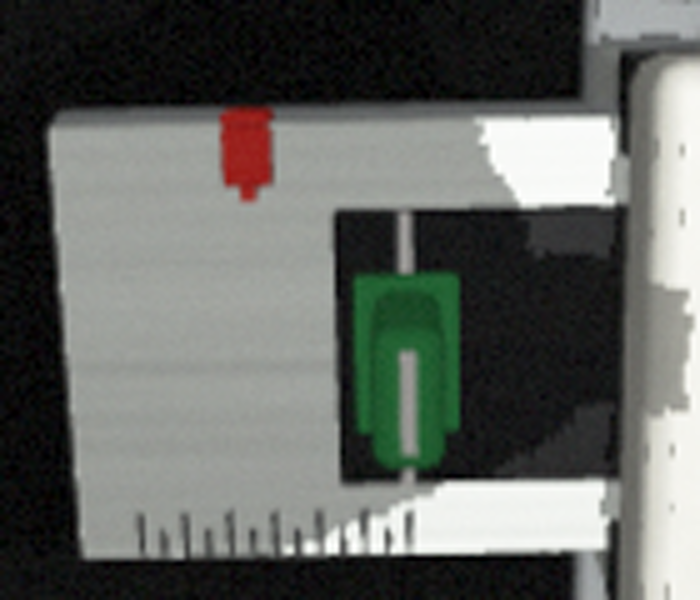

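```bash
python3 - <<'E'
from h import *
np.set_printoptions(precision=4,suppress=True)
p=np.load('p.npy');yaw=.12;bx=np.array([np.cos(yaw),np.sin(yaw)])
f=grab('wrist')
top=atz(f,(321.2,189.9),.1);le=atz(f,(320.6,152.2),.059);pt=atz(f,(289.3,149.5),.059)
print(top,le,pt,'travel',(le-pt)[:2]@bx, 'yaw chk',np.arctan2(-(le-top)[0],(le-top)[1]), 'pred',B(p,(-.108,.07,0)))
h=top[:2]; q=quat(yaw,0)
np.save('h.npy',np.r_[h,(le-pt)[:2]@bx])
manip.servo_line([*h,.13],q,max_speed=.12)
g=grab('wrist','w5')
for r in manip.tip_of('wrist','pull_handle')[:1]:print(r['p'],r['uv'],atz(g,r['uv'],.0585))
print(manip.get_obs()['time_s'])
E
```

```text
[0.5436 0.1203 0.1   ] [0.5398 0.1494 0.059 ] [0.5073 0.1483 0.059 ] travel 0.032346184586384254 yaw chk 0.13072147101377932 pred [0.5474 0.1221 0.    ]
0.95 [319.4, 208.7] [0.5456 0.1174 0.0585]
13.6333
```

View pics/w5.png

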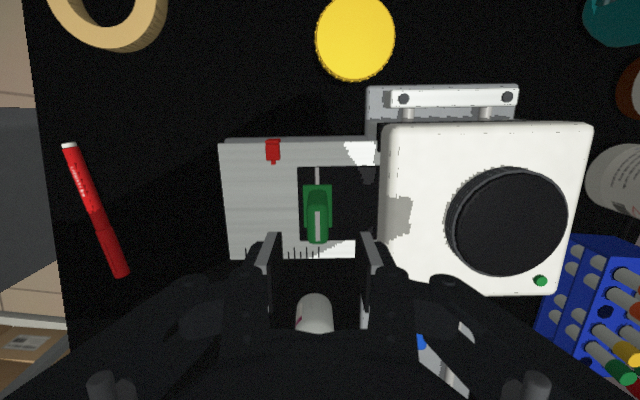

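```bash
python3 - <<'E'
from h import *
np.set_printoptions(precision=4,suppress=True)
hx,hy,tr=np.load('h.npy');yaw=.12;bx=np.array([np.cos(yaw),np.sin(yaw)]);h=np.array([hx,hy])
print(manip.servo_line([*h,.072],max_speed=.08,f_stop=8))
manip.move_gripper(0.0)
o=manip.get_obs();print(o['eef_pos'],o['finger_gap'],o['grip_force'],o['contact_force'])
manip.servo_line([*(h-bx*(tr-.002)),.072],max_speed=.04)
manip.dwell(.3)
o=manip.get_obs();print(o['time_s'],o['eef_pos'],o['finger_gap'],o['grip_force'],o['contact_force'],(o['eef_pos'][:2]-h)@bx)
f=grab('wrist');cv2.imwrite('pics/w6.png',cv2.resize(f['frame'][100:240,200:400,::-1],None,fx=4,fy=4,interpolation=2))
for k in ('shutter_line','pointer_tip'):
    for r in manip.tip_of('wrist',k)[:2]:print(k,r['p'],r['uv'],atz(f,r['uv'],.059))
E
```

```text
False
[0.5434 0.1203 0.0726] 0.15274468695740023 58.483001589775085 [-5.2289 -1.4985  9.0128]
16.05 [0.5147 0.1164 0.0727] 0.1560345082737152 59.00129020214081 [ 7.7457 -2.737   3.5879] -0.02922017158275783
shutter_line 0.75 [315.2, 183.1] [0.5096 0.1475 0.059 ]
pointer_tip 0.66 [313.1, 180.1] [0.5083 0.1491 0.059 ]
```

View pics/w6.png

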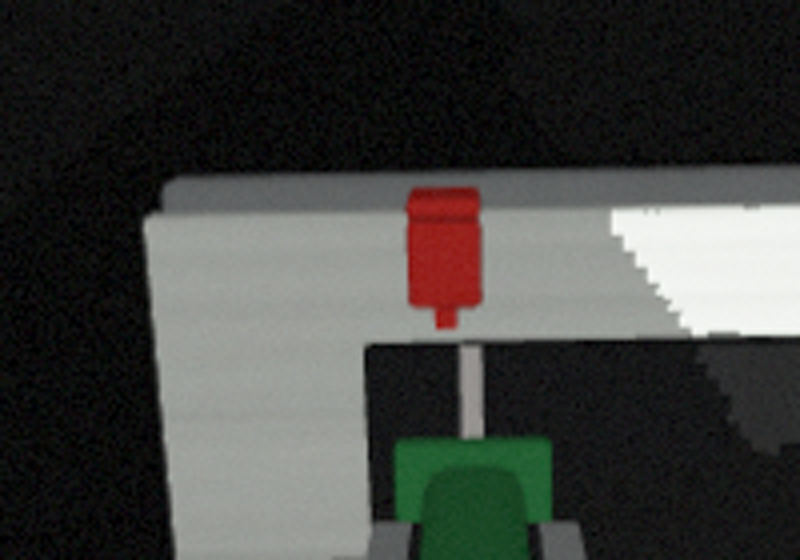

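```bash
python3 - <<'E'
from h import *
np.set_printoptions(precision=4,suppress=True)
h=np.load('h.npy')[:2];yaw=.12;bx=np.array([np.cos(yaw),np.sin(yaw)])
f=grab('wrist')
d=(atz(f,(317.1,185.7),.059)-atz(f,(311.1,181.4),.059))[:2]@bx;print('gap',d)
o=manip.get_obs();s0=(o['eef_pos'][:2]-h)@bx
# commanded target had lag; shift command by d
tr=np.load('h.npy')[2]-.002+d
manip.servo_line([*(h-bx*tr),.072],max_speed=.03);manip.dwell(.3)
o=manip.get_obs();print(o['time_s'],'moved',(o['eef_pos'][:2]-h)@bx-s0,o['grip_force'],o['contact_force'],np.abs(o['qd']).max())
f=grab('wrist');cv2.imwrite('pics/w7.png',cv2.resize(f['frame'][100:240,200:400,::-1],None,fx=4,fy=4,interpolation=2))
E
```

```text
gap 0.003288768274781973
16.8083 moved -0.003240424158593748 59.09655153751373 [ 7.6929 -2.8096  2.4065] 0.0011724041033717182
```

View pics/w7.png

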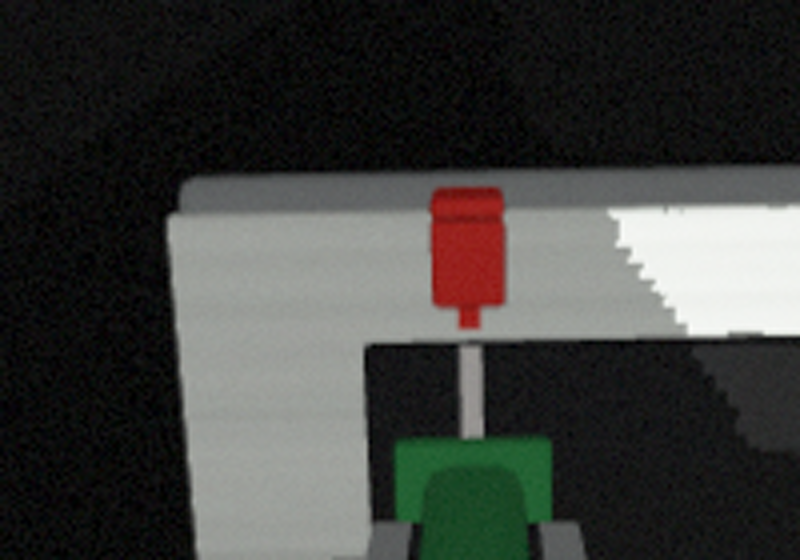

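The line (col 470 in the crop) now sits level with the pointer tip (col 469), and the grip is firm at 59 N.

```bash
python3 -c "
from plant import manip
manip.dwell(.5);print(manip.job_done())"
```

```text
the job is handed in; nothing more can be done
None
```

I handed the job in with the carriage home and the shutter line within about 1 mm of the red pointer by the wrist camera, still gripped at 59 N; the judge returned no verdict, and I did not re-measure the bystanders.

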